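Push a stuck clay piece out of its plaster mould

TASK

A round clay piece is stuck in the plaster mould that lies face down on its wooden stand. Take the slim-stemmed pusher from the rack, put its stem down through the hole in the mould's back and push until the piece drops onto the stand's cork below. Leave the pusher standing in the hole with its collar down on the mould, and leave the fat-stemmed tamper in the rack.

Things in the scene. Friction and masses are not known exactly. Their poses are not given: they have to be found in the camera images.
- pusher: Slim wooden pusher, upright, 120 g. Origin: centre of its collar's underside, z up. Collar 60 mm across, 8 mm thick; above it a straight flat-topped round handle 28 mm across, from 8 to 58 mm (grip there); below a stem 14 mm across, 66 mm long. Hangs by its collar in one of two 46 mm holes, 110 mm apart, of a fixed plywood rack (90 x 210 mm, top 95 mm above the table).
- tamper: Fat tamper in the rack's other hole, same wood: collar 60 mm across, a ball knob 42 mm across (top 61 mm above the origin) instead of a straight handle, stem 40 mm across and 45 mm long, too thick for the mould. Origin: centre of the collar's underside, z up. To be left alone.
- mould: White plaster mould, 116 x 140 mm (x, y), on a wooden stand open at its -x and +x sides; all fixed. Origin: on the table straight below the hole, z up. Flat back on top, 125 mm above the table, with a round hole 34 mm across in its middle, through a 15 mm wall into a pocket 52 mm across, 60 mm deep, open below at 50 mm. Cork floor of the stand 12 mm above the table.
- piece: Terracotta stub, a plain round cylinder 50 mm across, 32 mm high, 110 g, stuck in the pocket, its flat back about 16 mm below the mould's top, seen through the hole. Origin: centre of its underside, z up. A push of roughly 10 to 15 N breaks it loose, then it slides more easily and drops clear once pushed down about 45 mm, which the pusher does before its collar meets the mould.
There are look-alikes about, which are no part of the job. What is shaped like the pusher but yellow is not meant.

How it is judged:
By the outcome, as a careful person would: the job done as asked, in the order asked, and still so for the second after the job is handed in, with the robot touching nothing.
It also fails if it takes over 40 s, if anything falls off the work surface, if the arm or the gripper's body presses on something with over 40 N, if the wrist force passes 120 N, or if a joint passes its speed limit or range.

ROBOT

A 6-joint arm with a two-finger parallel gripper is mounted at the origin on the work surface. World frame = base frame: x ahead of the robot, y to its left, z up, the work surface at z = 0. Lengths are in m, angles in rad, forces in N, time in s.
With the tool pointing down it reaches from about 0.425 to 0.925 m from the base axis. Payload 12.5 kg.
Tool frame: the origin (TCP) lies at the centre of the arm's flange, where the gripper is bolted on; the fingertips stand 173 mm ahead of it and the grasp point (between the pads) lies 155 mm ahead of it; y points along the fingers, z is the direction in which the jaws open and shut, and the axes are right-handed (so a half turn about y gives the same grasp; the last joint's range is limited). The gripper opens to 85 mm and grips with 20 to 120 N. Pads are 22 mm wide; open, the fingers measure 114 mm over their backs; the gripper's body (76 mm by 85 mm) begins 54 mm behind the grasp point. The pads swing forward as they close: fully open they stand 13 mm farther back than shut.
Start: joints at [-1.374, 0.491, 1.559, -0, 1.092, -0.106], TCP at [0.186, -0.597, 0.405] pointing down, gripper open.
Joint ranges: [-3.1, 3.1], [-0.84, 2.19], [0.05, 2.79], [-1.13, 4.28], [0.06, 2.93], [-2.69, 2.69]. Speed limits (rad/s): [2.22, 2.22, 2.79, 3.14, 3.14, 3.14].

INTERFACE

Orientations are given as a unit quaternion [x, y, z, w].
In Python, from plant import * gives the robot as it stands.
- The arm moves only by the tool jog_arm, never from a script. Its argument "targets" is a list of rows, each an object with "slide": the shift along the world's x, y, z normalised to -1 to 1, where 1 is 200 mm, a list of three; "yaw": the turn about the world's z normalised to -1 to 1, where 1 is 90 degrees; "fingers": the gripper's target within -1 to 1 (fully open at 1, half-way at 0, shut at -1). In form: [{"slide": [tx, ty, tz], "yaw": yaw, "fingers": fingers}, ...]. A call has 1 to 5 rows; each row is the pose to reach, as a shift and turn from the pose commanded when the call began; what a row does not reach only later rows make up. A row lasts 1/12 s, in which the tool goes at most 41.7 mm and 7.16 degrees, less where a joint would pass 70% of its speed; a pose out of reach is approached as far as the arm can. A call with a number of a shift or a turn outside -1 to 1 is refused whole. A call with a gripper value outside its range is refused whole. The fingers move at their own pace and stop on an object; "force" is the grip in N (left out, the last holds). Time passes only in rows, so rows that repeat a pose let the fingers close. It gives the time, the measured TCP pose, the force and the opening at its end, in the units of the state.
- sense(): the state, without advancing time (a new reading comes with each control period).
- get_image(name): name is "scene" or "top" or "wrist"; returns a dict with "img" (400x640x3 uint8, blue, green, red), "fov_y" (degrees; the focal length in pixels is half the picture's height over the tangent of half this angle, whatever the lens; pixels are square), "cx", "cy" (the principal point, pixels), "distortion" ([k1, k2, p1, p2, k3] as OpenCV has them; the pictures are not rectified), "R" (3x3) and "t" (3): a world point X has camera coordinates R X + t. Camera axes: x right, y down, z forward; pixel columns grow to the right and rows downward; lengths in m; the calibration is good to about 2 mm. A picture is of the moment at which its call begins. There is no depth.
- job_done(): hands the job in, once; it reports no verdict.
The state is a dict: "time": time; "joint_positions": joint angles; "joint_velocities": joint speeds; "joint_torque": joint torques, N m; "position": TCP position; "orientation": TCP orientation; "contact_force": force on the tool from outside, world axes, zero at the start; "wrist_torque": the same for the moment, N m; "width": opening from 0.0 (shut) to 1.0 (fully open).
Only numpy, scipy, OpenCV 4.12 (cv2) and the standard library are available. Lean on these libraries where they do the work, as an engineer would, in place of code of your own. Each camera call takes 0.05 s, during which the arm holds its last target. There are 200 camera calls.

## Working session

There is one attempt and no reset: what is moved stays moved. The work goes in short steps, Python scripts to look and compute and a tool call to move; the robot and the scene stay as the last step left them, time stands still between calls to the robot, and variables do not carry over. Pictures are saved under pics/ and viewed, about 8 in all and at most 12, crops included, and the job is handed in when it is done.

Besides the shell and the picture viewer there is one more tool, called after "Call:" as name([rows], argument=value, ...), one row to a line, values as JSON. jog_arm: Moves the arm, as the interface text tells. Scaled input: -1 to 1 covers 200 mm each way for a shift and 90 degrees each way for a turn. Its arguments: {"type":"object","properties":{"targets":{"type":"array","items":{"type":"object","properties":{"slide":{"type":"array","items":{"type":"number","minimum":-1,"maximum":1}},"yaw":{"type":"number","minimum":-1,"maximum":1},"fingers":{"type":"number"}}}},"force":{"type":"number"}},"required":["targets"]}

```bash
mkdir -p pics
cat > h.py <<'E'
from plant import *
import numpy as np, cv2
def cam(n):
    d=get_image(n); h=d["img"].shape[0]; f=h/2/np.tan(np.radians(d["fov_y"])/2)
    d["K"]=np.array([[f,0,d["cx"]],[0,f,d["cy"]],[0,0,1.]]); d["D"]=np.array(d["distortion"],float)
    d["R"]=np.array(d["R"]);d["t"]=np.array(d["t"]);return d
def ray(d,uv):
    p=cv2.undistortPoints(np.array([[uv]],float),d["K"],d["D"])[0,0]
    return -d["R"].T@d["t"], d["R"].T@np.array([p[0],p[1],1.])
def onz(d,uv,z):
    c,r=ray(d,uv); return c+r*(z-c[2])/r[2]
def proj(d,X):
    return cv2.projectPoints(np.array([X],float),cv2.Rodrigues(d["R"])[0],d["t"],d["K"],d["D"])[0][0,0]
E
python3 - <<'E'
from h import *
a=cam("scene");b=cam("top")
for n,d in(("scene",a),("top",b)):
    cv2.imwrite(f"pics/{n}0.png",d["img"]); print(n,d["fov_y"],-d["R"].T@d["t"],d["D"])
s=sense();print(s["time"],s["position"],s["orientation"],s["width"],s["contact_force"])
E
```

```text
scene 44.217920612744805 [1.14444612 0.27474983 0.93897235] [-0.12769822  0.          0.          0.          0.        ]
top 52.19010607122065 [ 0.45378182 -0.04656156  0.87344246] [-0.01700042  0.          0.          0.          0.        ]
0.1 [ 0.18638214 -0.59652747  0.40418298] [-0.10664831  0.69937973 -0.69865822  0.10663411] 0.997841074067904 [-0.15779159 -0.85905428 -0.20689315]
```

View pics/scene0.png

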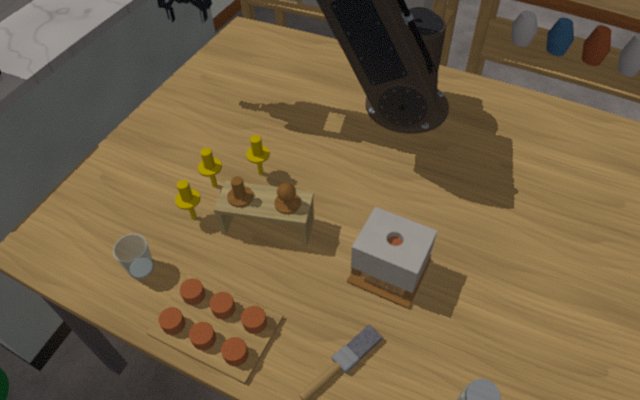

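View pics/top0.png

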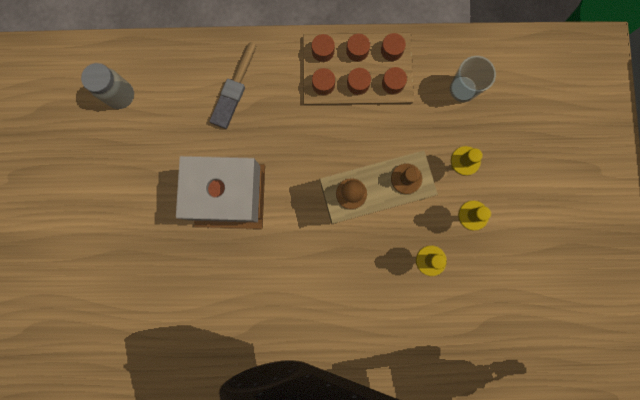

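Top view: the candidates are the brown straight-handled pusher at (407,178), the brown ball-knob tamper at (352,190), and yellow look-alikes at (467,160), (474,215) and (432,261). The description points to the brown one at (407,178). The mould hole is at (216,188). I'll measure these and check the choice in one crop.

Run:
```python
from h import *
d=cam("top");im=d["img"];hsv=cv2.cvtColor(im,cv2.COLOR_BGR2HSV)
print("hsv collar",hsv[185,398],"rack",hsv[188,380],"handle top",hsv[173,413],"plaster",hsv[200,190], "hole",hsv[188,216])
m=((hsv[...,0]<14)&(hsv[...,1]>120)&(hsv[...,2]>25)).astype(np.uint8)*255
n,l,st,ce=cv2.connectedComponentsWithStats(m)
for i in range(1,n):
    if st[i,4]>60: print(st[i],ce[i].round(1))
c=cv2.resize(im[145:225,315:440],None,fx=5,fy=5,interpolation=cv2.INTER_CUBIC)
h=cv2.resize(im[150:230,170:270],None,fx=5,fy=5,interpolation=cv2.INTER_CUBIC)[:,:170]
c2=cv2.resize(im[165:211,190:240],None,fx=5,fy=5,interpolation=cv2.INTER_CUBIC)
o=np.zeros((400,625+175,3),np.uint8);o[:,:625]=c;o[:230,625:]=c2[:,40:215];cv2.imwrite("pics/crop.png",o)
```

```text
hsv collar [ 15 165  96] rack [ 20 107 143] handle top [ 15 166 112] plaster [ 16  39 145] hole [  9 163 125]
[347  33  23  28 520] [357.7  46.8]
[381  33  25  28 537] [392.8  46.5]
[311  34  24  28 527] [322.6  47.2]
[382  67  25  27 521] [394.   79.9]
[312  68  23  27 511] [323.1  80.9]
[347  68  24  27 509] [358.5  80.5]
[208 180  16  17 205] [215.7 188. ]
```

View pics/crop.png

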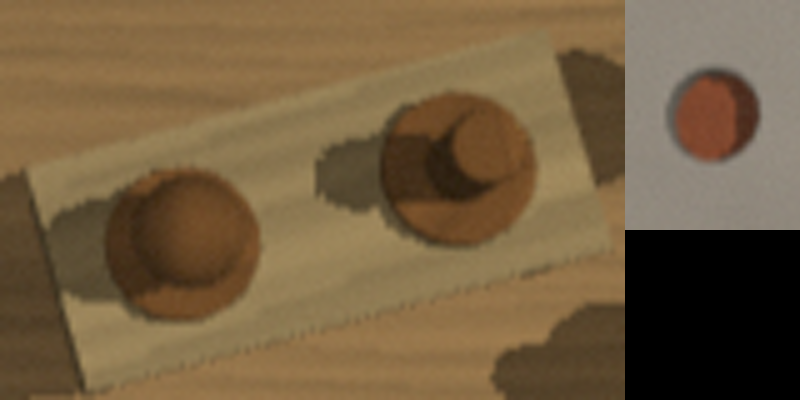

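Run:
```python
from h import *
d=cam("top");s=cam("scene")
for n,uv,z in(("collar",(406.4,178.2),.103),("handle",(412.4,174.0),.153),("tamper",(351.1,193.5),.103),("hole",(215.4,187.7),.125),("ycol1",(467,160),.09),):
    p=onz(d,uv,z);print(n,p.round(4),"scene px",proj(s,p).round(1))
hsv=cv2.cvtColor(s["img"],cv2.COLOR_BGR2HSV);m=((hsv[...,0]<14)&(hsv[...,1]>120)).astype(np.uint8)[225:255,380:412]
ys,xs=np.nonzero(m);print("hole red in scene",xs.min()+380,xs.max()+380,ys.min()+225,ys.max()+225)
im=s["img"];o=np.hstack([cv2.resize(im[165:225,205:325],(480,240)),cv2.resize(im[205:265,350:430],(320,240))]);cv2.imwrite("pics/sc.png",o)
from scipy.spatial.transform import Rotation as R
st=sense();print(R.from_quat(st["orientation"]).as_matrix().round(3),st["position"])
```

```text
collar [ 0.5767 -0.2092  0.103 ] scene px [240.3 194.3]
handle [ 0.5761 -0.2096  0.153 ] scene px [237.1 179.2]
tamper [ 0.5487 -0.1031  0.103 ] scene px [287.7 200.6]
hole [0.5602 0.1497 0.125 ] scene px [394.6 237.3]
ycol1 [ 0.6131 -0.3314  0.09  ] scene px [188.2 192.3]
hole red in scene 388 401 237 244
[[-0.955 -0.     0.298]
 [-0.298  0.    -0.955]
 [-0.    -1.    -0.   ]] [ 0.18638217 -0.59654278  0.40446357]
```

View pics/sc.png

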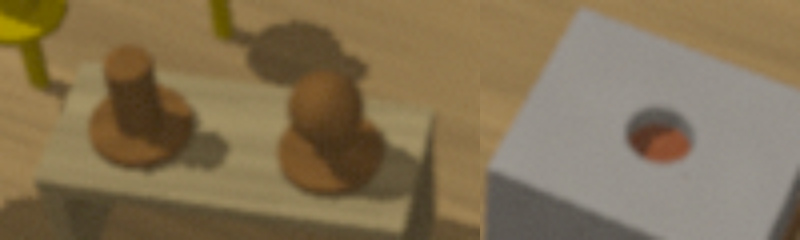

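Both views agree: pusher handle about (0.576,-0.209), hole about (0.560,0.150). The crops confirm the brown straight handle. Moving above the pusher.

Call:
jog_arm([
  {"slide": [1, 1, 0], "yaw": 0, "fingers": 1},
  {"slide": [1, 1, 0], "yaw": 0, "fingers": 1},
  {"slide": [1, 1, 0], "yaw": 0, "fingers": 1},
  {"slide": [1, 1, 0], "yaw": 0, "fingers": 1},
  {"slide": [1, 1, 0], "yaw": 0, "fingers": 1},
], force=80)

```text
time: 0.67
position: [0.3346, -0.4477, 0.4048]
orientation: [0.106, -0.699, 0.699, -0.107]
contact_force: [0.4, -0.8, 0.9]
width: 1.001
```

Call:
jog_arm([
  {"slide": [1, 1, 0], "yaw": 0, "fingers": 1},
  {"slide": [1, 1, 0], "yaw": 0, "fingers": 1},
  {"slide": [1, 1, 0], "yaw": 0, "fingers": 1},
  {"slide": [1, 1, 0], "yaw": 0, "fingers": 1},
  {"slide": [1, 1, 0], "yaw": 0, "fingers": 1},
])

```text
time: 1.08
position: [0.4821, -0.3002, 0.4048]
orientation: [0.107, -0.699, 0.699, -0.107]
contact_force: [0.2, 0.1, -0.1]
width: 0.998
```

Call:
jog_arm([
  {"slide": [0.46, 0.45, 0], "yaw": 0, "fingers": 1},
  {"slide": [0.46, 0.45, 0], "yaw": 0, "fingers": 1},
  {"slide": [0.46, 0.45, 0], "yaw": 0, "fingers": 1},
  {"slide": [0.46, 0.45, 0], "yaw": 0, "fingers": 1},
  {"slide": [0.46, 0.45, 0], "yaw": 0, "fingers": 1},
])

```text
time: 1.5
position: [0.5743, -0.21, 0.4043]
orientation: [-0.108, 0.699, -0.699, 0.108]
contact_force: [-0.4, -0.0, -0.7]
width: 0.999
```

Call:
jog_arm([
  {"slide": [0.01, 0, -0.19], "yaw": 0, "fingers": 1},
  {"slide": [0.01, 0, -0.36], "yaw": 0, "fingers": 1},
  {"slide": [0.01, 0, -0.48], "yaw": 0, "fingers": 1},
  {"slide": [0.01, 0, -0.56], "yaw": 0, "fingers": 1},
  {"slide": [0.01, 0, -0.57], "yaw": 0, "fingers": 1},
])

```text
time: 1.92
position: [0.5737, -0.2129, 0.2877]
orientation: [-0.108, 0.7, -0.698, 0.105]
contact_force: [-1.5, -0.2, 0.1]
width: 1.001
```

Run:
```python
from h import *
a=cam("wrist");b=cam("scene");s=sense();print(s["position"],s["contact_force"])
p=[0.5765,-0.2094,.153];print(proj(a,p))
o=np.hstack([cv2.resize(a["img"],(480,300)),cv2.resize(b["img"][90:240,180:340],(320,300))]);cv2.imwrite("pics/g.png",o)
```

```text
[ 0.57452848 -0.21290088  0.29065796] [-0.17205318 -0.70820741  0.07069058]
[314.45725952 277.13202545]
```

View pics/g.png

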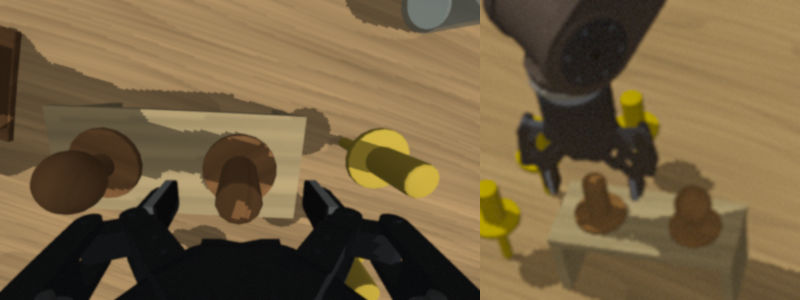

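The wrist view shows the brown straight handle between the pads (predicted (236,208), seen at about (238,205) in the picture). Both the tamper and the yellow ones are clear of the fingers. Correcting slightly and closing.

Call:
jog_arm([
  {"slide": [0.01, 0.015, 0], "yaw": 0, "fingers": 1},
  {"slide": [0.01, 0.015, 0], "yaw": 0, "fingers": -1},
  {"slide": [0.01, 0.015, 0], "yaw": 0, "fingers": -1},
  {"slide": [0.01, 0.015, 0], "yaw": 0, "fingers": -1},
  {"slide": [0.01, 0.015, 0], "yaw": 0, "fingers": -1},
], force=80)

```text
time: 2.43
position: [0.577, -0.2089, 0.2913]
orientation: [0.106, -0.699, 0.699, -0.107]
contact_force: [0.2, 0.4, 0.3]
width: 0.456
```

Call:
jog_arm([
  {"slide": [0, 0, 0], "yaw": 0, "fingers": -1},
  {"slide": [0, 0, 0], "yaw": 0, "fingers": -1},
  {"slide": [0, 0, 0], "yaw": 0, "fingers": -1},
  {"slide": [0, 0, 0], "yaw": 0, "fingers": -1},
  {"slide": [0, 0, 0], "yaw": 0, "fingers": -1},
])

```text
time: 2.85
position: [0.5771, -0.2089, 0.2914]
orientation: [0.106, -0.699, 0.699, -0.107]
contact_force: [-1.4, 0.3, 5.4]
width: 0.306
```

Call:
jog_arm([
  {"slide": [0, 0, 0.05], "yaw": 0, "fingers": -1},
  {"slide": [0, 0, 0.15], "yaw": 0, "fingers": -1},
  {"slide": [0, 0, 0.27], "yaw": 0, "fingers": -1},
  {"slide": [0, 0, 0.39], "yaw": 0, "fingers": -1},
  {"slide": [0, 0, 0.5], "yaw": 0, "fingers": -1},
])

```text
time: 3.27
position: [0.5769, -0.2088, 0.3926]
orientation: [0.107, -0.699, 0.699, -0.107]
contact_force: [-0.7, -0.5, -1.1]
width: 0.303
```

Call:
jog_arm([
  {"slide": [0, 0, 0.1], "yaw": 0, "fingers": -1},
  {"slide": [0, 0, 0.18], "yaw": 0, "fingers": -1},
  {"slide": [0, 0, 0.23], "yaw": 0, "fingers": -1},
  {"slide": [0, 0, 0.25], "yaw": 0, "fingers": -1},
  {"slide": [0, 0, 0.25], "yaw": 0, "fingers": -1},
])

```text
time: 3.68
position: [0.5769, -0.2089, 0.4414]
orientation: [0.106, -0.699, 0.699, -0.107]
contact_force: [0.6, 0.0, -2.4]
width: 0.311
```

Run:
```python
from h import *
b=cam("scene");t=cam("top");s=sense();print(s["time"],s["position"],s["contact_force"],s["width"])
g=np.array(s["position"]);print(proj(b,g-[0,0,.155]),proj(t,g-[0,0,.155]))
o=np.hstack([cv2.resize(b["img"][60:240,150:342],(400,375)),cv2.resize(t["img"][60:285,300:540],(400,375))]);cv2.imwrite("pics/l.png",o)
```

```text
3.7833 [ 0.57693237 -0.20889026  0.43981221] [-0.35303379 -0.06871991 -1.66556448] 0.30698465499019495
[227.51943842 134.5387065 ] [431.67814131 158.10589003]
```

View pics/l.png

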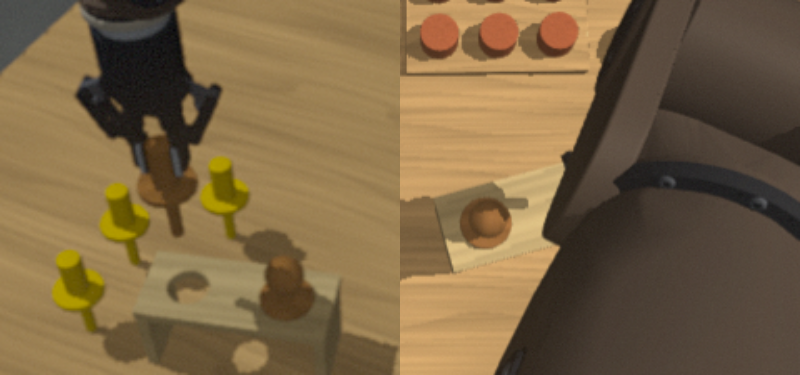

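The pusher is held upright (stem tip at crop (178,232), leaning the same as the yellow ones by perspective). The left rack hole is empty and the tamper is still in place. Carrying it to the mould.

Call:
jog_arm([
  {"slide": [0, 0.08, 0], "yaw": 0, "fingers": -1},
  {"slide": [-0.01, 0.22, 0], "yaw": 0, "fingers": -1},
  {"slide": [-0.02, 0.4, 0], "yaw": 0, "fingers": -1},
  {"slide": [-0.03, 0.58, 0], "yaw": 0, "fingers": -1},
  {"slide": [-0.04, 0.76, 0], "yaw": 0, "fingers": -1},
])

```text
time: 4.2
position: [0.5685, -0.055, 0.4397]
orientation: [-0.107, 0.699, -0.699, 0.106]
contact_force: [1.2, 0.1, -1.2]
width: 0.307
```

Call:
jog_arm([
  {"slide": [-0.01, 0.18, 0], "yaw": 0, "fingers": -1},
  {"slide": [-0.02, 0.36, 0], "yaw": 0, "fingers": -1},
  {"slide": [-0.03, 0.54, 0], "yaw": 0, "fingers": -1},
  {"slide": [-0.04, 0.7, 0], "yaw": 0, "fingers": -1},
  {"slide": [-0.04, 0.83, 0], "yaw": 0, "fingers": -1},
])

```text
time: 4.62
position: [0.5601, 0.1119, 0.4399]
orientation: [-0.108, 0.699, -0.699, 0.106]
contact_force: [1.1, 0.5, -0.8]
width: 0.308
```

Call:
jog_arm([
  {"slide": [0, 0.1, 0], "yaw": 0, "fingers": -1},
  {"slide": [0, 0.15, 0], "yaw": 0, "fingers": -1},
  {"slide": [0, 0.18, 0], "yaw": 0, "fingers": -1},
  {"slide": [0, 0.19, 0], "yaw": 0, "fingers": -1},
  {"slide": [0, 0.19, 0], "yaw": 0, "fingers": -1},
])

```text
time: 5.03
position: [0.561, 0.1469, 0.4404]
orientation: [0.107, -0.699, 0.699, -0.106]
contact_force: [-0.7, -0.2, -1.4]
width: 0.306
```

Call:
jog_arm([
  {"slide": [0, 0.015, -0.05], "yaw": 0, "fingers": -1},
  {"slide": [0, 0.015, -0.12], "yaw": 0, "fingers": -1},
  {"slide": [0, 0.015, -0.17], "yaw": 0, "fingers": -1},
  {"slide": [0, 0.015, -0.19], "yaw": 0, "fingers": -1},
  {"slide": [0, 0.015, -0.19], "yaw": 0, "fingers": -1},
])

```text
time: 5.45
position: [0.5611, 0.1495, 0.4014]
orientation: [0.107, -0.699, 0.699, -0.106]
contact_force: [0.1, -0.1, -1.7]
width: 0.306
```

Run:
```python
from h import *
b=cam("scene");w=cam("wrist");s=sense();print(s["time"],s["position"],s["contact_force"],s["width"])
g=np.array(s["position"])
for z in(.1964,.2624):
  print(z,proj(b,g-[0,0,z]))
print("hole",proj(b,[.5602,.1497,.125]))
o=np.hstack([cv2.resize(b["img"][170:280,340:450],None,fx=3.6,fy=3.6,interpolation=2),cv2.resize(w["img"],(400,250))[:,:].repeat(1,0) if 0 else np.vstack([cv2.resize(w["img"],(400,250)),np.zeros((146,400,3),np.uint8)])]);cv2.imwrite("pics/m.png",o)
```

```text
5.55 [0.56122143 0.14979949 0.40280792] [ 0.50722561 -0.20643924 -0.48297419] 0.3059242726662118
0.1964 [398.72672743 212.67349016]
0.2624 [395.22595512 233.16090399]
hole [394.58153445 237.24994546]
```

View pics/m.png

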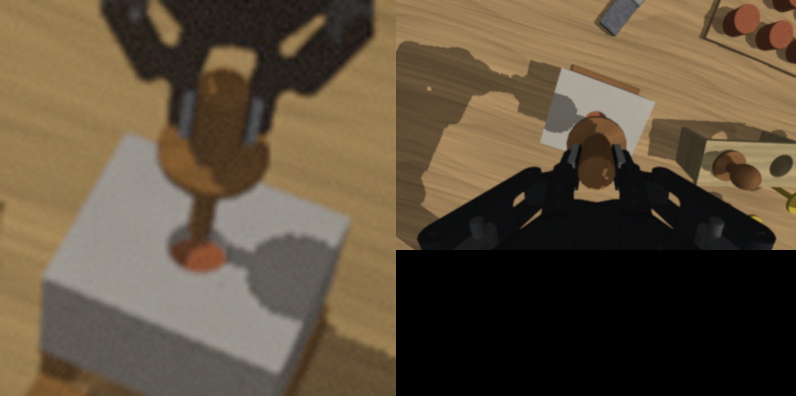

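The stem tip (crop (202,238)) stands over the hole, about where predicted. Going down.

Call:
jog_arm([
  {"slide": [0, 0, -0.05], "yaw": 0, "fingers": -1},
  {"slide": [0, 0, -0.09], "yaw": 0, "fingers": -1},
  {"slide": [0, 0, -0.12], "yaw": 0, "fingers": -1},
  {"slide": [0, 0, -0.14], "yaw": 0, "fingers": -1},
  {"slide": [0, 0, -0.14], "yaw": 0, "fingers": -1},
])

```text
time: 5.97
position: [0.5609, 0.1501, 0.3736]
orientation: [0.107, -0.699, 0.699, -0.106]
contact_force: [-0.2, -0.1, -1.0]
width: 0.309
```

Call:
jog_arm([
  {"slide": [0, 0, -0.015], "yaw": 0, "fingers": -1},
  {"slide": [0, 0, -0.03], "yaw": 0, "fingers": -1},
  {"slide": [0, 0, -0.045], "yaw": 0, "fingers": -1},
  {"slide": [0, 0, -0.06], "yaw": 0, "fingers": -1},
  {"slide": [0, 0, -0.075], "yaw": 0, "fingers": -1},
])

```text
time: 6.38
position: [0.5612, 0.1501, 0.3605]
orientation: [0.106, -0.699, 0.699, -0.107]
contact_force: [-0.4, 0.1, 3.9]
width: 0.309
```

Call:
jog_arm([
  {"slide": [0, 0, -0.02], "yaw": 0, "fingers": -1},
  {"slide": [0, 0, -0.04], "yaw": 0, "fingers": -1},
  {"slide": [0, 0, -0.06], "yaw": 0, "fingers": -1},
  {"slide": [0, 0, -0.08], "yaw": 0, "fingers": -1},
  {"slide": [0, 0, -0.1], "yaw": 0, "fingers": -1},
])

```text
time: 6.8
position: [0.561, 0.1501, 0.3393]
orientation: [0.107, -0.699, 0.699, -0.107]
contact_force: [-0.4, 0.2, 4.1]
width: 0.311
```

Call:
jog_arm([
  {"slide": [0, 0, -0.02], "yaw": 0, "fingers": -1},
  {"slide": [0, 0, -0.035], "yaw": 0, "fingers": -1},
  {"slide": [0, 0, -0.05], "yaw": 0, "fingers": -1},
  {"slide": [0, 0, -0.06], "yaw": 0, "fingers": -1},
  {"slide": [0, 0, -0.07], "yaw": 0, "fingers": -1},
])

```text
time: 7.22
position: [0.5609, 0.1501, 0.3251]
orientation: [0.107, -0.699, 0.699, -0.106]
contact_force: [-0.4, 0.1, -2.0]
width: 0.31
```

Call:
jog_arm([
  {"slide": [0, 0, -0.008], "yaw": 0, "fingers": -1},
  {"slide": [0, 0, -0.013], "yaw": 0, "fingers": -1},
  {"slide": [0, 0, -0.018], "yaw": 0, "fingers": -1},
  {"slide": [0, 0, -0.018], "yaw": 0, "fingers": -1},
])

```text
time: 7.55
position: [0.561, 0.1501, 0.322]
orientation: [0.107, -0.699, 0.699, -0.107]
contact_force: [0.3, 1.2, -1.4]
width: 0.31
```

Run:
```python
from h import *
b=cam("scene");w=cam("wrist");s=sense();print(s["time"],s["position"],s["contact_force"],s["width"])
o=np.hstack([cv2.resize(b["img"][190:310,330:450],None,fx=3.3,fy=3.3,interpolation=2),np.vstack([cv2.resize(w["img"],(400,250)),np.zeros((146,400,3),np.uint8)])]);cv2.imwrite("pics/p.png",o)
```

```text
7.65 [0.56103117 0.15007993 0.32216883] [ 0.15165825 -0.07914252 -0.86962471] 0.30592191490011894
```

View pics/p.png

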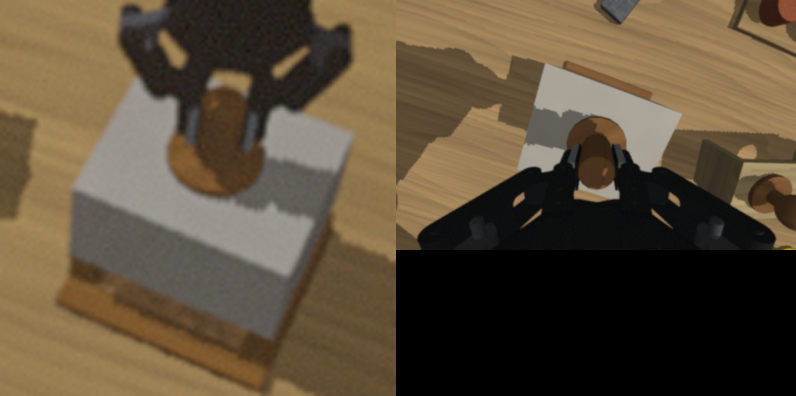

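The collar is almost on the mould. The force has fallen from 4 N to about weight, so the piece has likely dropped; it can't be seen from this view. Touching down gently.

Call:
jog_arm([
  {"slide": [0, 0, -0.003], "yaw": 0, "fingers": -1},
  {"slide": [0, 0, -0.006], "yaw": 0, "fingers": -1},
  {"slide": [0, 0, -0.006], "yaw": 0, "fingers": -1},
])

```text
time: 7.9
position: [0.561, 0.1501, 0.3214]
orientation: [0.106, -0.699, 0.699, -0.107]
contact_force: [-1.1, -0.1, 4.4]
width: 0.309
```

Contact made. Releasing.

Call:
jog_arm([
  {"slide": [0, 0, 0], "yaw": 0, "fingers": 0},
  {"slide": [0, 0, 0], "yaw": 0, "fingers": 0.5},
  {"slide": [0, 0, 0], "yaw": 0, "fingers": 1},
  {"slide": [0, 0, 0], "yaw": 0, "fingers": 1},
  {"slide": [0, 0, 0], "yaw": 0, "fingers": 1},
])

```text
time: 8.32
position: [0.561, 0.1501, 0.3209]
orientation: [0.107, -0.699, 0.699, -0.107]
contact_force: [-0.3, -0.2, -0.6]
width: 0.987
```

Call:
jog_arm([
  {"slide": [0, 0, 0], "yaw": 0, "fingers": 1},
  {"slide": [0, 0, 0], "yaw": 0, "fingers": 1},
  {"slide": [0, 0, 0.05], "yaw": 0, "fingers": 1},
  {"slide": [0, 0, 0.15], "yaw": 0, "fingers": 1},
  {"slide": [0, 0, 0.3], "yaw": 0, "fingers": 1},
])

```text
time: 8.73
position: [0.5608, 0.15, 0.3804]
orientation: [0.108, -0.699, 0.699, -0.105]
contact_force: [0.1, 0.1, -0.1]
width: 1.0
```

Call:
jog_arm([
  {"slide": [0, 0, 0.2], "yaw": 0, "fingers": 1},
  {"slide": [0, 0, 0.4], "yaw": 0, "fingers": 1},
  {"slide": [-0.2, 0, 0.5], "yaw": 0, "fingers": 1},
  {"slide": [-0.35, 0, 0.5], "yaw": 0, "fingers": 1},
  {"slide": [-0.35, 0, 0.5], "yaw": 0, "fingers": 1},
])

```text
time: 9.15
position: [0.4865, 0.1501, 0.4835]
orientation: [-0.106, 0.699, -0.699, 0.108]
contact_force: [1.2, 0.4, -0.3]
width: 0.999
```

Run:
```python
from h import *
b=cam("scene");t=cam("top");w=cam("wrist");s=sense();print(s["time"],s["position"],s["contact_force"],s["width"])
print("collar exp",proj(b,[.561,.150,.133]),"handle top",proj(b,[.561,.150,.183]),"piece visible?",proj(b,[.56,.15,.012]),proj(w,[.56,.15,.03]))
o=np.hstack([cv2.resize(b["img"][170:310,210:450],(600,350)),cv2.resize(t["img"][130:240,150:210+3],(200,350))]);o=np.vstack([o,cv2.resize(w["img"],(400,250)).copy() if 0 else np.hstack([cv2.resize(w["img"],(400,250)),cv2.resize(t["img"],(400,250))])]);cv2.imwrite("pics/f.png",o)
```

```text
9.3 [0.49093772 0.15007107 0.48179795] [ 0.0356627   0.10237639 -0.2333598 ] 0.999663573503724
collar exp [394.98448868 235.2799059 ] handle top [397.58213151 220.14381335] piece visible? [389.56785634 267.02571503] [334.54395047 124.10771078]
```

View pics/f.png

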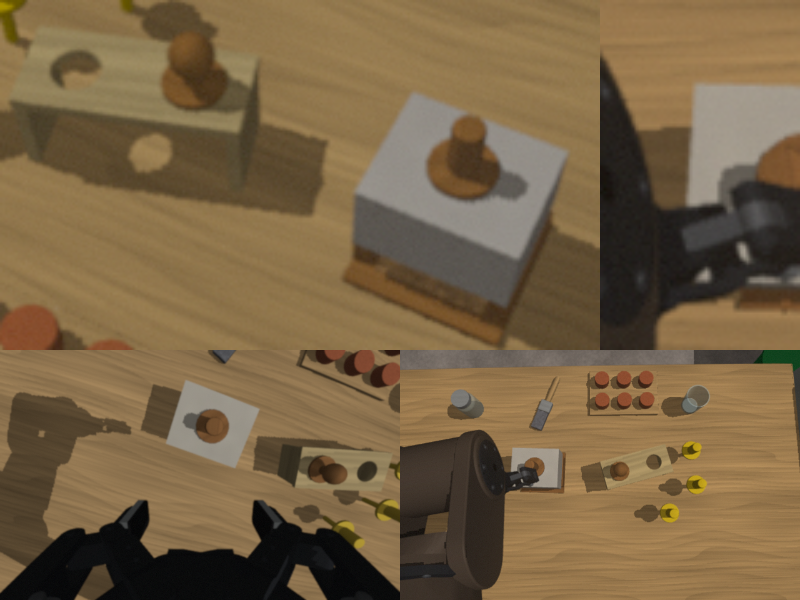

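The pusher stands square in the hole with its collar flat (crop (463,160)), and the tamper is in the rack. Next, whether the wrist camera can look under the mould from the open -x side.

Run:
```python
from h import *
w=cam("wrist");s=sense();c=-w["R"].T@w["t"];g=np.array(s["position"]);o=c-g
print("cam offset",o,"axis",w["R"][2])
for T in([.44,.15,.26],[.44,.15,.22],[.42,.19,.24]):
    w["t"]=-w["R"]@(np.array(T)+o); C=np.array(T)+o
    for P in([.535,.15,.014],[.535,.15,.035]):
        P=np.array(P);k=(.502-P[0])/(C[0]-P[0]);print(T,"cam",C.round(3),"z at lip",(P+k*(C-P))[2].round(3),proj(w,P).round())
```

```text
cam offset [ 0.06329556  0.01930666 -0.03054934] axis [-0.24794517 -0.07671598 -0.96573177]
[0.44, 0.15, 0.26] cam [0.503 0.169 0.229] z at lip 0.238 [359.  90.]
[0.44, 0.15, 0.26] cam [0.503 0.169 0.229] z at lip 0.237 [363.  86.]
[0.44, 0.15, 0.22] cam [0.503 0.169 0.189] z at lip 0.197 [368.  82.]
[0.44, 0.15, 0.22] cam [0.503 0.169 0.189] z at lip 0.196 [374.  76.]
[0.42, 0.19, 0.24] cam [0.483 0.209 0.209] z at lip 0.139 [430.  75.]
[0.42, 0.19, 0.24] cam [0.483 0.209 0.209] z at lip 0.146 [443.  69.]
```

The mould's lip hides the cork from any tool-down view. The force trace still shows the drop: about 4 N (6 N net of the pusher's weight) while sliding, then only the pusher's weight after 46 mm of push. Handing in.

```bash
python3 -c "
from h import *
print(sense()['time']); print(job_done())"
```

```text
9.35
the job is handed in; nothing more can be done
None
```

I took the brown slim pusher from the rack, put its stem down through the mould's hole and pushed until its collar met the mould. Then I released it and backed away. The job was handed in at 9.35 s.

- **Final pictures:** the pusher stands upright in the hole with its collar flat on the mould. The tamper is still in the rack and the yellow look-alikes look unmoved. The gripper is clear and the measured force is about zero.
- **Piece not seen:** I could not see the piece on the cork, because the mould's edge hides it from the cameras. I judged the drop from the force. It read about 4 N while the piece slid, then fell to just the pusher's weight after about 46 mm of push. The collar met the mould a few millimetres later, at the predicted height.
- **Break-loose peak not recorded:** the expected 10–15 N came between readings, so I did not capture it. No other check disagreed.

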